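Turn a spray plate over against the turning stop

TASK

The white spray plate lies on the green belt with its nozzle side up; turn it over for fitting, so that it lies flat in front of the yellow stop with its blue, black-sealed side up. Do not lift or carry it: with the fingertips push it along the belt against the stop until its far edge has climbed the stop and it stands leaning there, then reach behind its top edge and push it back over, away from the stop. Leave the other things on the belt where they are.

Things in the scene. Friction and masses are not known exactly. Their poses are not given: they have to be found in the camera images.
- plate: flat rectangular plate, 110 mm long (its x), 90 mm wide (its y), 8 mm thick (its z), 120 g; origin at its centre. Its +z face, up at the start, is white with grey nozzle dots; its -z face is blue with a black seal frame. Its 90 mm wide +x end lies 5 to 50 mm short of the stop's foot, parallel to it within 0.25 rad. Friction on the belt about 0.6.
- stop: fixed yellow stop of bent sheet, 180 mm wide (its y). Origin in the middle of its foot line, where its face meets the green belt (z = 0); its x axis is level and points into the stop, the way to push (world +y within 0.45 rad). From the foot the face curves up: 16 mm in at 16 mm height, 26 in at 30, 33 in at 44, 38 in at 56. Behind it a low flange with screw heads, 11 mm high, reaches 88 mm in.
- stop_edge (a point): middle of the stop's rounded top edge, 42 mm in from the foot and 66 mm high; its axes are the stop's. A plate pushed by its near end until that end is at the foot stands at about 58 degrees, its top edge about 95 mm high and 58 mm in from the foot, and stays leaning when left. Its foot on the belt is the pivot when its top is pushed back.
- head: shower head lying face down, 125 mm across, 91 mm high, origin at the centre of its underside; bystander behind the stop
- fitting: brass double nipple, 40 x 26 x 23 mm, lying; origin at the centre of its underside; bystander
- nut: chrome union nut, 29 x 32 x 12 mm; origin at the centre of its underside; bystander
- tape_spool: blue spool of white thread tape, 64 x 55 x 16 mm; origin on its underside near the middle; bystander
Mind the look-alikes: they are no part of the job. There is more than one size of the plate; the job needs the largest.

How it is judged (in metres and radians):
On the way:
1. the plate is pushed up against the stop until it leans there, tipped up by more than 45 degrees (angle between plate's own z axis and vertical between 0.79 and 1.6 rad and contact force between plate and stop above 0.05 N), for 0.1 s.
At the end, for the whole second after the job is handed in: the plate is at rest flat on the belt (within 5 degrees), turned over with its blue, sealed side up, its centre 20 to 200 mm in front of the stop's foot and within 90 mm of the stop's middle line; the bystanders are within 20 mm of where they stood (angle between plate's own z axis and vertical above 3.05 rad and height (world z) of plate below 0.012 m and x of plate in the frame of stop between -0.2 and -0.02 m and y of plate in the frame of stop between -0.09 and 0.09 m and linear speed of plate below 0.02 m/s and distance of each of head, fitting, nut, tape_spool from where it was at the start of the episode below 0.02 m); the robot touches nothing.
It fails at once if the plate is lifted or carried: its centre rises over 75 mm, or over 40 mm while it is near level (height (world z) of plate above 0.075 m or (height (world z) of plate above 0.04 m and (angle between plate's own z axis and vertical below 0.3 rad or angle between plate's own z axis and vertical above 2.84 rad))).
It fails at once if a bystander is moved by more than 20 mm (distance of any of head, fitting, nut, tape_spool from where it was at the start of the episode above 0.02 m).
It also fails if it takes over 54 s, if anything falls off the work surface, if the arm or the gripper's body presses on something with over 40 N, if the wrist force passes 120 N, or if a joint passes its speed limit or range.

ROBOT

A 7-joint arm with a two-finger parallel gripper is mounted at the origin on a cart in front of the work surface, level with it; the furniture and walls round the work are solid. World frame = base frame: x ahead of the robot, y to its left, z up, the work surface at z = 0. Lengths are in mm, angles in rad, forces in N, time in s.
With the tool pointing down it reaches from about 400 to 875 mm from the base axis. Payload 19.3 kg.
Tool frame: the origin (TCP) lies at the very end of the fingers, on their centre line; the grasp point (between the pads) lies 19 mm behind it (grip_point_offset is the z of the grasp point in the tool frame, in mm); z points along the fingers, x is the direction in which the jaws open and shut, and the axes are right-handed (so a half turn about z gives the same grasp; the last joint's range is limited). The gripper opens to 85 mm and grips with 20 to 120 N. Pads are 22 mm wide; open, the fingers measure 114 mm over their backs; the gripper's body (76 mm by 85 mm) begins 54 mm behind the grasp point. The pads swing forward as they close: fully open they stand 13 mm farther back than shut.
Start: joints at [-1.215, 0.521, -0.036, 1.599, 0.021, 1.021, -0.113], TCP at [258.173, 569.176, 209.191] pointing down, gripper open.
Joint ranges: [-2.91, 2.91], [-0.3, 2.13], [-1.5, 1.42], [0.17, 2.43], [-1.26, 4.41], [0.16, 1.93], [-2.52, 2.52]. Speed limits (rad/s): [1.89, 1.89, 2.39, 2.39, 3.01, 3.01, 3.01].

INTERFACE

Orientations are given as a 3x3 rotation matrix whose columns are the frame's x, y, z axes.
In Python, from workcell import movep, movel, goto_joints, open_gripper, clamp, wait, inverse_kinematics, read_state, camera, PlanningError, finish_job, grip_point_offset gives the robot as it stands. Calls block until the motion is done:
- movep(position, orientation): joint-space move of the TCP to a pose.
- movel(position, frame=None, max_speed=150, guard=None): straight line of the TCP; frame=None keeps the orientation; max_speed is the mean speed in mm/s. With guard (N) it stops when the force on the tool has changed by that much, and returns True; else False.
- goto_joints(angles): joint-space move.
- open_gripper() and clamp(): open the fingers fully, or close them until they stop; the grip force is fixed at half the most.
- wait(seconds).
- inverse_kinematics(position, orientation): joint angles nearest the present ones, or None.
- read_state(): the state.
- camera(name): name is "scene" or "top" or "wrist"; returns a dict with "image" (384x512x3 uint8, blue, green, red), "range_z" (384x512 float32, mm along the optical axis (not along the pixel's ray), 0 where there is no reading), "fx", "fy", "cx", "cy" (pixels), "dist_coeffs" ([k1, k2, p1, p2, k3] as OpenCV has them; the pictures are not rectified), "cam_to_world" (4x4, takes a point from camera to world coordinates). Camera axes: x right, y up, looking along -z (the intrinsics and any distortion apply to the point x, -y, -z); pixel columns grow to the right and rows downward; lengths in mm; the calibration is good to about 2 mm. A picture is of the moment at which its call begins.
A pose or a line that the arm cannot do raises PlanningError and nothing moves.
- finish_job(): hands the job in, once; it reports no verdict.
The state is a dict: "time": time; "qpos": joint angles; "qvel": joint speeds; "joint_efforts": joint torques, N m; "eef_pos": TCP position; "tool_rot": TCP orientation; "ft_force": force on the tool from outside, world axes, zero at the start; "torque": the same for the moment, N m; "finger_gap": finger opening in mm.
Only numpy, scipy, OpenCV 4.12 (cv2) and the standard library are available. Lean on these libraries where they do the work, as an engineer would, in place of code of your own. Each camera call takes 0.05 s, during which the arm holds its last target.

## Working session

There is one attempt and no reset: what is moved stays moved. The work goes in short steps, each a Python script; the robot and the scene stay as the last script left them, time stands still between calls to the robot, and variables do not carry over. Pictures are saved under pics/ and viewed, and the job is handed in when it is done.

```bash
mkdir -p pics; ls; cat > h.py <<'E'
import numpy as np, cv2
from workcell import *
def und(c,uv):
    K=np.array([[c['fx'],0,c['cx']],[0,c['fy'],c['cy']],[0,0,1.]])
    return cv2.undistortPoints(np.array(uv,float).reshape(-1,1,2),K,np.array(c['dist_coeffs'],float)).reshape(-1,2)
def onplane(c,uv,z):
    p=und(c,uv);T=np.array(c['cam_to_world'])
    d=np.c_[p[:,0],-p[:,1],-np.ones(len(p))]@T[:3,:3].T
    o=T[:3,3]
    return o+d*((z-o[2])/d[:,2])[:,None]
def depthpts(c,uv):
    uv=np.array(uv,int).reshape(-1,2);p=und(c,uv);T=np.array(c['cam_to_world'])
    r=c['range_z'][uv[:,1],uv[:,0]]
    return np.c_[p[:,0]*r,-p[:,1]*r,-r]@T[:3,:3].T+T[:3,3]
def save(c,n,crop=None,k=1):
    im=c['image']
    if crop: im=im[crop[1]:crop[3],crop[0]:crop[2]]
    cv2.imwrite('pics/'+n,cv2.resize(im,None,fx=k,fy=k,interpolation=cv2.INTER_CUBIC))
E
python3 - <<'E'
from h import *
import pickle
d={}
for n in ['scene','top','wrist']:
    c=camera(n);d[n]=c;save(c,n+'0.png',k=1.5);print(n,np.array(c['cam_to_world']).round(2).tolist(),c['fx'],c['dist_coeffs'])
pickle.dump(d,open('c0.pkl','wb'))
print(read_state(), grip_point_offset)
E
```

```text
pics
scene [[0.64, 0.52, -0.57, 26.03], [-0.77, 0.43, -0.48, -539.86], [-0.0, 0.74, 0.67, 868.16], [0.0, 0.0, 0.0, 1.0]] 383.17391832822017 [-0.02934514  0.          0.          0.          0.        ]
top [[0.02, 0.99, -0.16, 460.13], [-1.0, 0.02, -0.01, 17.5], [-0.0, 0.16, 0.99, 1404.64], [0.0, 0.0, 0.0, 1.0]] 370.17831733536326 [-0.07211632  0.          0.          0.          0.        ]
wrist [[0.41, -0.88, -0.24, 197.41], [0.91, 0.4, 0.11, 596.42], [-0.0, -0.26, 0.96, 372.4], [0.0, 0.0, 0.0, 1.0]] 304.3308229312603 [-0.05634735  0.          0.          0.          0.        ]
{'time': 0.15, 'qpos': array([-1.21517023,  0.52187558, -0.03632747,  1.59984231,  0.02123097,
        1.02110892, -0.11281793]), 'qvel': array([ 6.61726271e-05, -1.52174550e-03,  3.01158165e-04, -2.36088496e-03,
        1.52772240e-03,  2.79019000e-03,  6.66959955e-04]), 'joint_efforts': array([ 1.86211510e-03, -9.27380919e+01,  1.98043004e+00, -3.70057440e+01,
        1.79014105e-02,  6.25798260e-03,  3.91552885e-05]), 'eef_pos': array([258.09955625, 568.93451215, 208.77135505]), 'tool_rot': array([[ 4.13086482e-01,  9.10691761e-01, -2.73510273e-04],
       [ 9.10691411e-01, -4.13086564e-01, -8.03159836e-04],
       [-8.44414464e-04,  8.26910147e-05, -9.99999640e-01]]), 'ft_force': array([-0.2725943 , -0.05645582, -0.65161845]), 'torque': array([-0.05812481,  0.03198315,  0.02994742]), 'finger_gap': 85.8576701795531} -18.700000000000003
```

View pics/scene0.png

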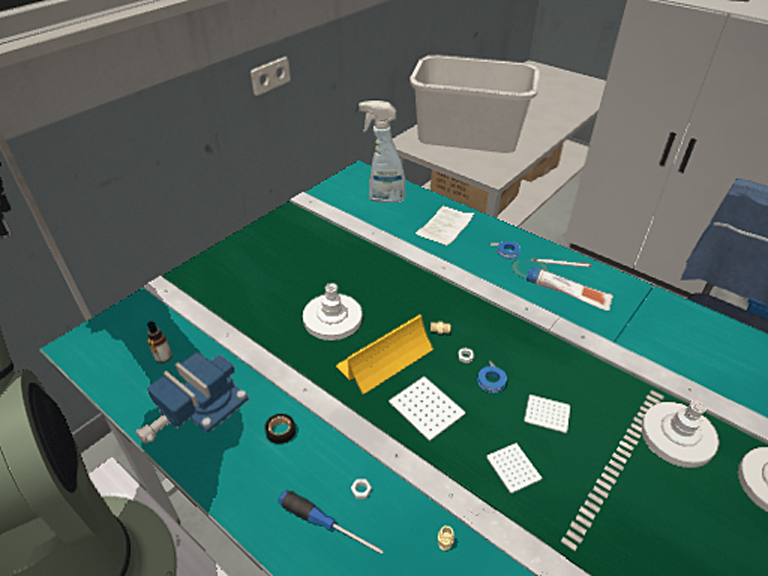

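View pics/top0.png

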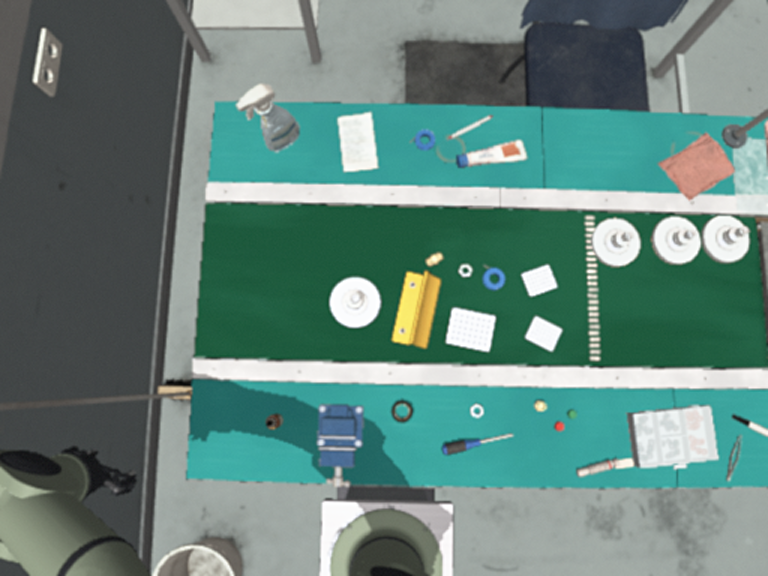

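View pics/wrist0.png

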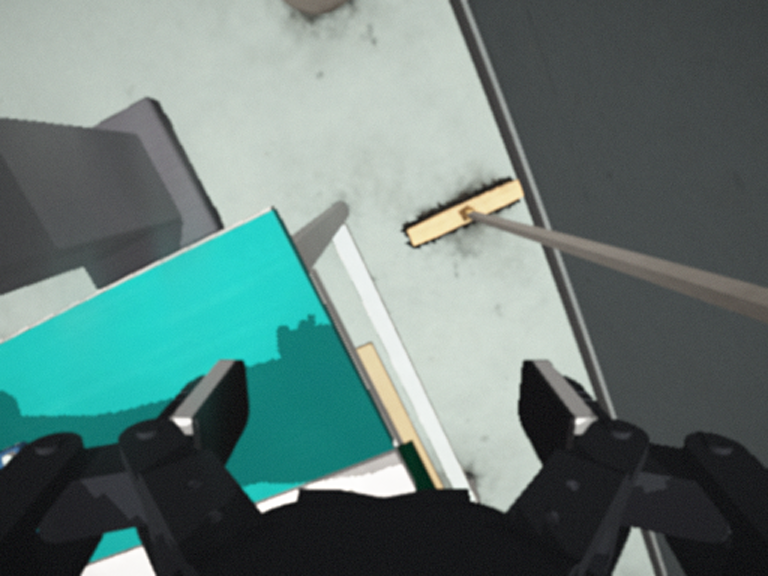

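The scene view has three white dotted plates, at (427,407), (549,413) and (514,467) in the 1.5x picture. In the top view they are at (471,329), (540,280) and (544,334). The one next to the stop is clearly the largest. I'll measure all three and the stop, then confirm with a crop.

```bash
python3 - <<'E'
from h import *
import pickle
d=pickle.load(open('c0.pkl','rb'))
for n in ['scene','top']:
    c=d[n];hsv=cv2.cvtColor(c['image'],cv2.COLOR_BGR2HSV)
    w=((hsv[...,1]<50)&(hsv[...,2]>120)).astype(np.uint8)
    w=cv2.morphologyEx(w,cv2.MORPH_CLOSE,np.ones((3,3)))
    cs,_=cv2.findContours(w,cv2.RETR_EXTERNAL,cv2.CHAIN_APPROX_NONE)
    for k in cs:
        a=cv2.contourArea(k)
        if not 100<a<3000: continue
        b=k.reshape(-1,2); P=onplane(c,b,8)[:,:2]
        m=P.mean(0)
        if not(250<m[0]<800 and -450<m[1]<300): continue
        r=cv2.minAreaRect(P.astype(np.float32))
        print(n,b.mean(0).round(),'rect',np.round(r[0],1),np.round(r[1],1),round(r[2],1), cv2.boxPoints(r).round(0).tolist())
    y=((hsv[...,0]>15)&(hsv[...,0]<35)&(hsv[...,1]>130)&(hsv[...,2]>80)).astype(np.uint8)
    cs,_=cv2.findContours(y,cv2.RETR_EXTERNAL,cv2.CHAIN_APPROX_NONE)
    k=max([k for k in cs if 200<cv2.contourArea(k)<4000],key=cv2.contourArea)
    print(n,'stop',k.reshape(-1,2).mean(0),cv2.contourArea(k))
    m=np.zeros_like(y);cv2.drawContours(m,[k],-1,1,-1)
    m=cv2.erode(m,np.ones((3,3)))
    v,u=np.nonzero(m);P=depthpts(c,np.c_[u,v]);print('z range',np.percentile(P[:,2],[1,10,50,90,99]).round(1))
    top=P[P[:,2]>60]
    np.save(n+'_stop.npy',P)
    print('top pts',len(top), top.mean(0) if len(top) else '')
    hull=cv2.approxPolyDP(k,2,True).reshape(-1,2);print(hull.tolist());print(onplane(c,hull,0)[:,:2].round(0).tolist())
c=d['scene'];save(c,'crop_scene.png',(200,180,420,340),3.5)
c=d['top'];save(c,'crop_top.png',(210,160,400,260),4)
E
```

```text
scene [240. 325.] rect [ 376.1 -214.3] [31.9 31.8] 39.6 [[354.0, -212.0], [374.0, -237.0], [399.0, -216.0], [378.0, -192.0]]
scene [342. 311.] rect [ 567.1 -386. ] [76.5 62.6] 63.9 [[522.0, -407.0], [578.0, -434.0], [612.0, -365.0], [556.0, -338.0]]
scene [365. 275.] rect [ 703.2 -378.5] [65.8 76.5] 20.1 [[659.0, -354.0], [685.0, -426.0], [747.0, -403.0], [721.0, -331.0]]
scene [284. 272.] rect [ 574.9 -200.6] [112.7  93.3] 79.7 [[519.0, -248.0], [611.0, -264.0], [631.0, -154.0], [539.0, -137.0]]
scene [221. 208.] rect [648.7  96.9] [156.8 132.2] 8.8 [[561.0, 150.0], [581.0, 20.0], [736.0, 44.0], [716.0, 174.0]]
scene stop [257.81333333 236.15333333] 1484.0
z range [ 1.5  6.3 28.5 58.3 66.9]
top pts 108 [578.96640487 -97.09249834 115.53697507]
[[279, 209], [224, 243], [232, 252], [237, 252], [241, 262], [288, 233]]
[[768.0, -41.0], [548.0, -1.0], [538.0, -42.0], [547.0, -53.0], [527.0, -86.0], [701.0, -124.0]]
top [225. 295.] rect [288.  121.6] [ 36.  106.7] 1.5 [[269.0, 174.0], [271.0, 68.0], [307.0, 69.0], [305.0, 175.0]]
top [362. 222.] rect [ 567.  -385.2] [80.9 67.2] 64.3 [[519.0, -407.0], [580.0, -436.0], [615.0, -363.0], [554.0, -334.0]]
top [313. 219.] rect [ 573.9 -200.6] [117.1  96. ] 79.9 [[516.0, -250.0], [611.0, -267.0], [631.0, -151.0], [537.0, -135.0]]
top [236. 201.] rect [635.3  93.6] [126.4 129.4] 1.4 [[571.0, 157.0], [574.0, 27.0], [700.0, 30.0], [697.0, 160.0]]
top [359. 187.] rect [ 702.9 -378.2] [66.8 81.2] 19.7 [[658.0, -351.0], [685.0, -428.0], [748.0, -405.0], [721.0, -329.0]]
top stop [277.20740741 205.73333333] 1080.5
z range [-2.9  0.8  7.7 56.6 70.6]
top pts 89 [608.67640591 -59.5807538  140.54336334]
[[271, 181], [261, 226], [283, 231], [293, 186], [285, 181]]
[[719.0, -39.0], [545.0, -4.0], [528.0, -87.0], [701.0, -124.0], [720.0, -93.0]]
```

View pics/crop_scene.png

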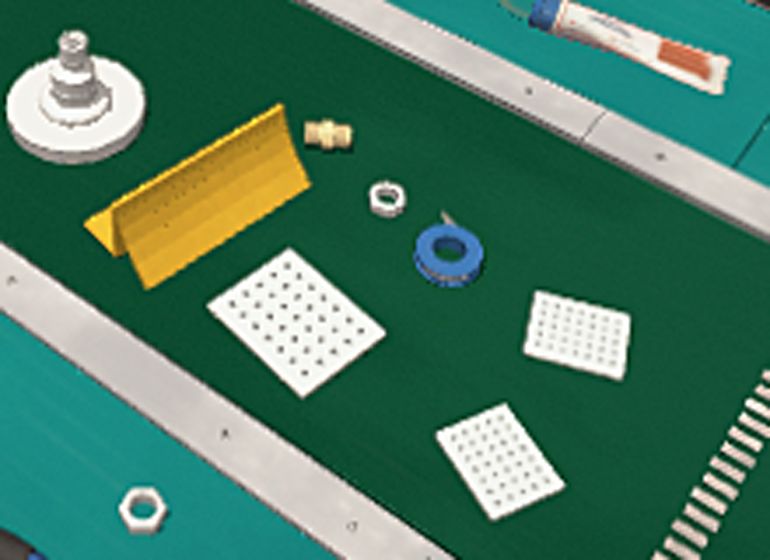

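View pics/crop_top.png

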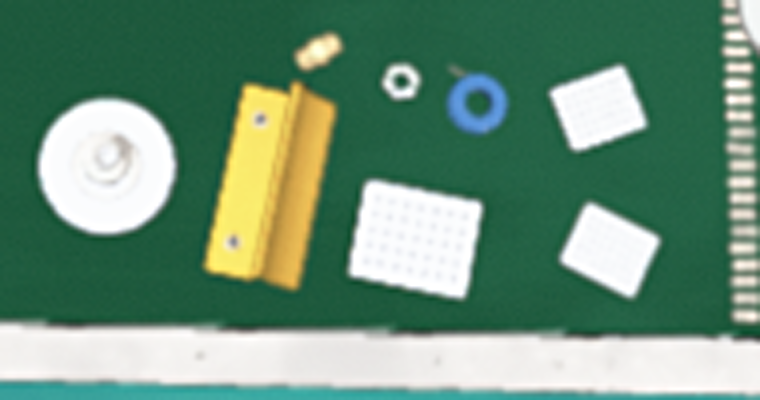

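Confirmed: the plate at scene px (284,272) measures about 113x93 mm. The other two are about 77x63 mm, so they are the look-alikes. The foot corners measure 177 mm apart (180 given), and the plate's front gap is about 47 mm (5 to 50 given), so the numbers agree. Next I move in behind the plate.

```bash
cat >> h.py <<'E'
O=np.array([614.3,-105.2]); n=np.array([37.5,173.5]);n/=np.linalg.norm(n); s=np.array([-n[1],n[0]])
def W(x,y,z): return np.r_[O+x*n+y*s,z]
def S(p): d=np.array(p)[:2]-O; return np.array([d@n,d@s])
def Rt(sg):
    x=np.r_[sg*s,0];z=np.array([0,0,-1.]);return np.c_[x,np.cross(z,x),z]
E
python3 - <<'E'
from h import *
print('plate in stop frame',S([574.5,-200.6]))
for sg in (1,-1):
    for p in [(-190,18,150),(80,18,140)]:
        q=inverse_kinematics(W(*p),Rt(sg));print(sg,p,None if q is None else np.round(q,2))
E
```

```text
plate in stop frame [-101.6549618    18.74749961]
1 (-190, 18, 150) [-0.27  0.98  1.22  1.69 -0.98  1.22 -2.16]
1 (80, 18, 140) [ 0.68  0.93 -1.28  1.65  0.93  1.29  2.15]
-1 (-190, 18, 150) [-0.14  0.76  0.85  1.68 -0.66  1.01  0.73]
-1 (80, 18, 140) [-0.41  0.65  0.54  1.71 -0.41  0.89  0.09]
```

```bash
python3 - <<'E'
from h import *
movep(W(-190,18.7,150),Rt(-1)); clamp()
print(read_state()['time'],read_state()['qpos'].round(2))
print(movel(W(-190,18.7,30),max_speed=120,guard=15)); f0=read_state()['ft_force']
print(movel(W(-190,18.7,2.5),max_speed=40,guard=8))
st=read_state();print(st['time'],st['eef_pos'],st['ft_force']-f0,st['finger_gap'])
c=camera('scene');save(c,'a_scene.png',(200,180,420,340),3.5)
E
```

```text
4.0917 [-0.14  0.76  0.85  1.68 -0.66  1.01  0.73]
False
False
6.0833 [ 555.95416083 -287.1070925     2.64959844] [0.04859229 2.26991528 0.81618525] 0.11863985925969538
```

View pics/a_scene.png

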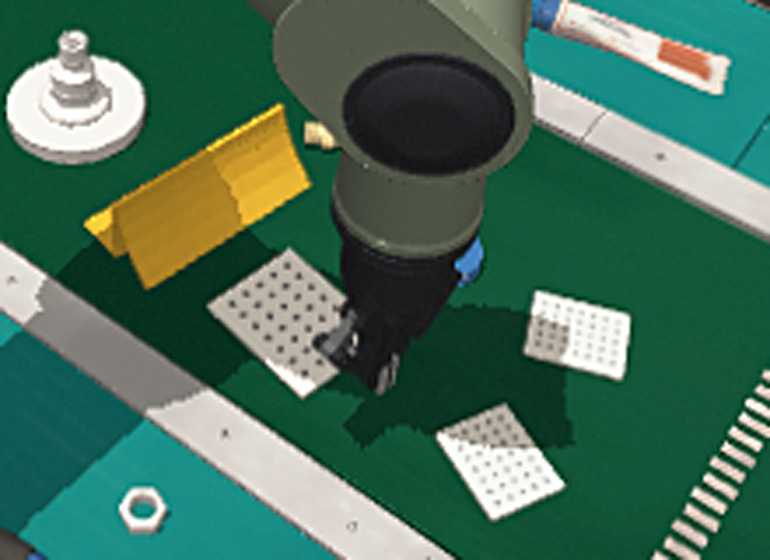

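```bash
python3 - <<'E'
from h import *
f0=read_state()['ft_force']
for x,v in [(-110,50),(-70,40),(-45,30)]:
    g=movel(W(x,18.7,2.5),max_speed=v,guard=25)
    st=read_state();print(x,g,st['time'],S(st['eef_pos']),st['eef_pos'][2],st['ft_force']-f0)
    if g: break
c=camera('scene');save(c,'b_scene.png',(200,150,420,310),3.5)
c=camera('wrist');save(c,'b_wrist.png',k=1.2)
E
```

```text
-110 False 7.8833 [-110.34779844   18.71525586] 2.528665219455453 [-0.87984317 -0.55098528 -0.79327923]
-70 False 9.0333 [-70.35430853  18.72348237] 2.5343750317719653 [-0.2487905  -0.70909022  0.30464866]
-45 False 10.0167 [-45.23865661  18.69177995] 2.5560901079532266 [ 0.49346962 -0.63041864 -0.28791426]
```

View pics/b_scene.png

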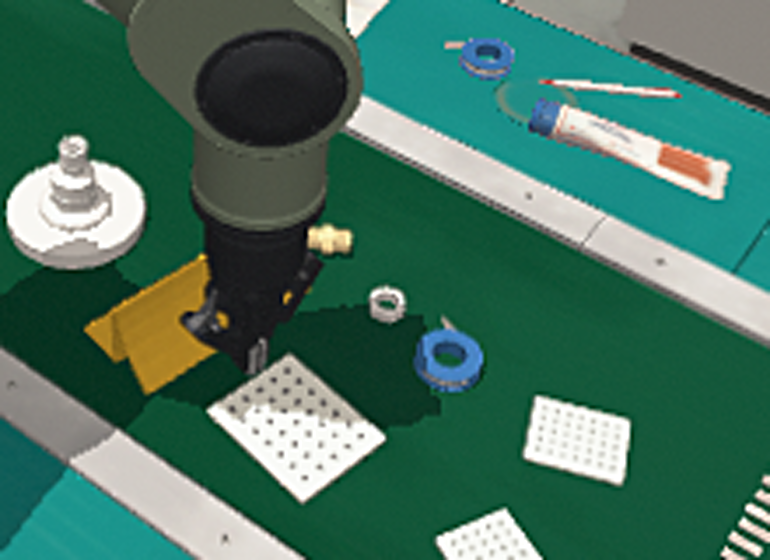

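View pics/b_wrist.png

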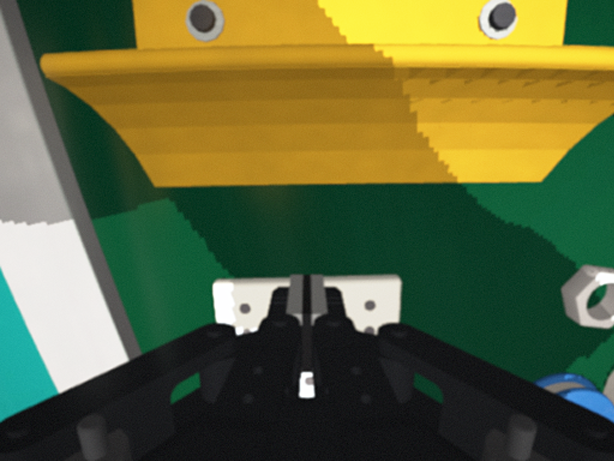

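The plate hasn't moved: its corner is still at scene px (283,251), and the fingertips at (273,256) passed over it with no force. The tips must be higher than the TCP reading says, so I'll measure their real height.

```bash
python3 - <<'E'
from h import *
c=camera('scene');save(c,'c_scene.png',(245,220,305,270),12)
import pickle;pickle.dump(c,open('c1.pkl','wb'))
w=camera('wrist');save(w,'c_wrist.png',(180,200,340,330),5);pickle.dump(w,open('w1.pkl','wb'))
print(read_state()['eef_pos'])
for z in (0,3,10,15,20): print(z,S(onplane(c,[[273.4,255.7]],z)[0]))
print('wrist tip depth'); 
for v in range(224,300,6): print(v,depthpts(w,[[252,v],[262,v]]).round(1).tolist())
E
```

```text
[ 586.49148527 -145.4156559     2.51851909]
0 [-39.05921892   2.69238079]
3 [-40.82179415   4.35269146]
10 [-44.93446967   8.22674967]
15 [-47.87209505  10.99393411]
20 [-50.80972043  13.76111855]
wrist tip depth
224 [[585.0, -142.9, -1.1], [590.7, -144.3, -1.6]]
230 [[587.2, -134.5, 29.4], [591.9, -135.4, 29.6]]
236 [[587.3, -134.2, 37.5], [591.7, -135.4, 36.8]]
242 [[587.3, -134.4, 43.6], [591.6, -135.5, 43.3]]
248 [[587.3, -134.6, 49.3], [591.3, -136.1, 47.9]]
254 [[587.4, -134.7, 54.7], [591.3, -135.6, 54.5]]
260 [[587.5, -134.3, 60.5], [591.3, -135.1, 60.6]]
266 [[587.1, -136.4, 61.3], [591.2, -134.7, 66.0]]
272 [[586.5, -139.1, 61.1], [591.3, -134.0, 71.5]]
278 [[586.0, -141.4, 61.5], [590.7, -136.5, 71.1]]
284 [[585.4, -144.1, 61.3], [590.3, -138.4, 71.9]]
290 [[584.6, -147.4, 60.1], [589.7, -141.7, 70.4]]
296 [[584.2, -149.5, 61.2], [589.2, -144.0, 70.7]]
```

View pics/c_scene.png

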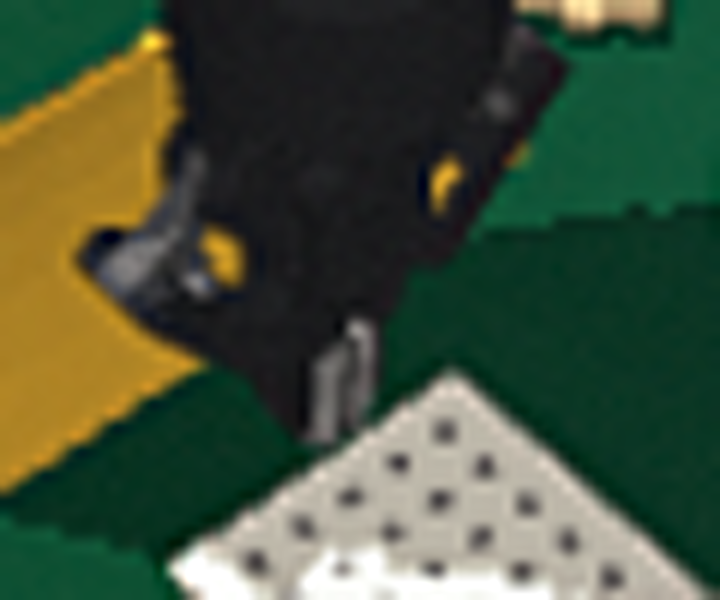

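View pics/c_wrist.png

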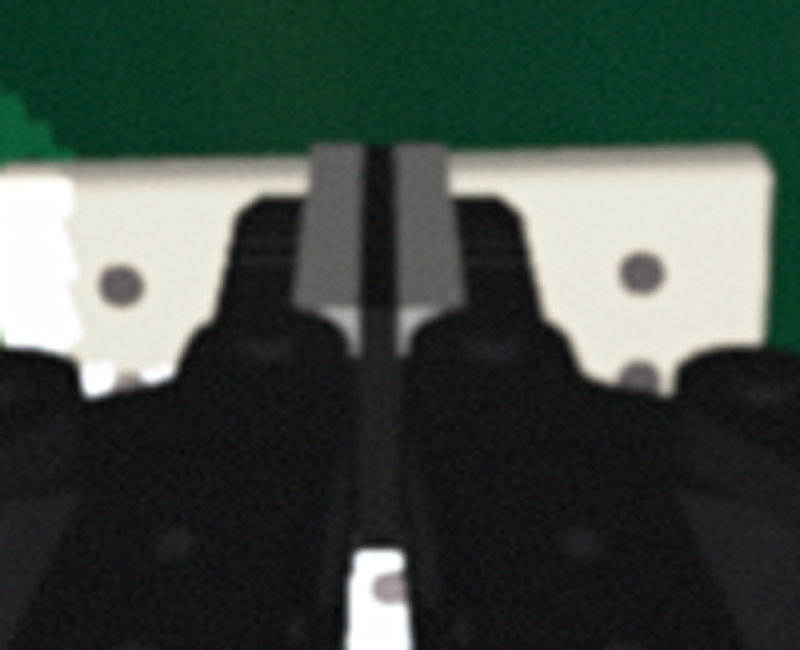

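Both views put the fingertips at z of about 25 to 28 mm: the wrist depth gives the front face at y=-134 and z≈27, and the scene ray agrees at S≈(-54,17). That is about 24 mm above the reported TCP. I'll back off behind the plate and find the belt with a slow guarded descent.

```bash
python3 - <<'E'
from h import *
movel(W(-190,18.7,2.5),max_speed=120)
wait(0.2);f0=read_state()['ft_force']
try:
    print(movel(W(-190,18.7,-10),max_speed=25,guard=6))
    st=read_state();print(st['eef_pos'],st['ft_force']-f0)
    if abs(st['eef_pos'][2]+10)<1: 
        print(movel(W(-190,18.7,-30),max_speed=15,guard=6))
except PlanningError as e: print(e)
st=read_state();print(st['time'],st['eef_pos'],st['ft_force']-f0)
c=camera('scene');save(c,'d_scene.png',(230,220,350,310),6)
E
```

```text
False
[ 555.83404375 -287.06338207  -10.02577157] [-1.30020973 -0.85236918 -0.23807419]
True
13.2583 [ 555.87755946 -286.92831987  -21.98715974] [-2.09315896  0.99329776  9.45975607]
```

View pics/d_scene.png

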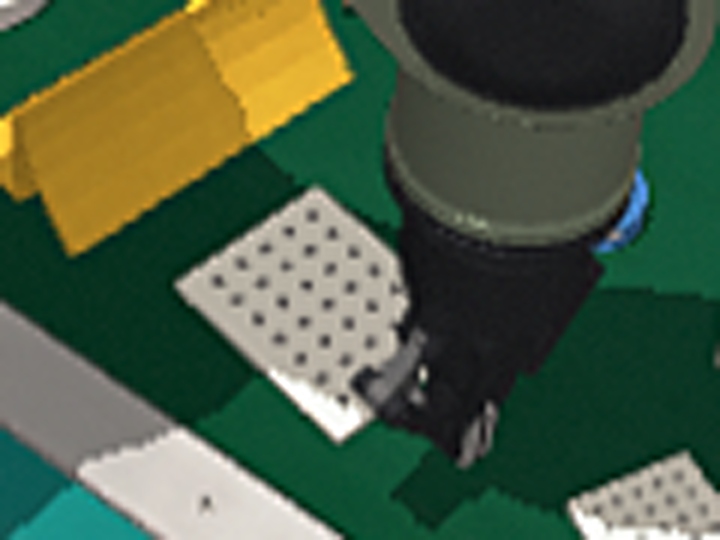

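The belt contact came at TCP z = -22, so the real tips end about 22 mm short of the TCP. From here I plan with the real tip, and tilt 5° forward so the gripper body stays clear of the rising plate.

```bash
cat >> h.py <<'E'
L=21.8
def RT(t):
    z=np.r_[n*np.sin(t),-np.cos(t)];x=np.r_[-s,0];return np.c_[x,np.cross(z,x),z]
def P(x,y,z,t): return W(x,y,z)+L*RT(t)[:,2]
def tip():
    st=read_state();p=st['eef_pos']-L*st['tool_rot'][:,2];return np.r_[S(p),p[2]].round(1)
E
python3 - <<'E'
from h import *
t=np.radians(5)
movel(P(-190,18.7,8,t),frame=RT(t),max_speed=80)
print(movel(P(-190,18.7,2.2,t),max_speed=40,guard=10))
wait(.1);f0=read_state()['ft_force']
for x,v in [(-120,60),(-70,40)]:
    g=movel(P(x,18.7,2.2,t),max_speed=v,guard=25)
    st=read_state();print(x,g,st['time'],tip(),(st['ft_force']-f0).round(2))
    if g: break
c=camera('scene');save(c,'e_scene.png',(200,150,420,310),3.5)
c=camera('wrist');save(c,'e_wrist.png',k=1.2)
E
```

```text
False
-120 False 15.275 [-120.2   18.8    2.2] [ 0.41  0.1  -0.45]
-70 False 16.675 [-70.   18.7   2.2] [ 1.18 -0.67 -1.28]
```

View pics/e_scene.png

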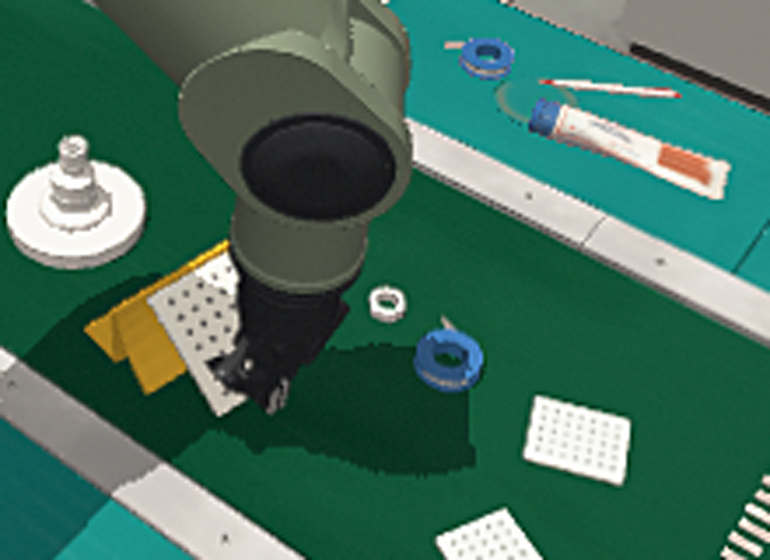

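View pics/e_wrist.png

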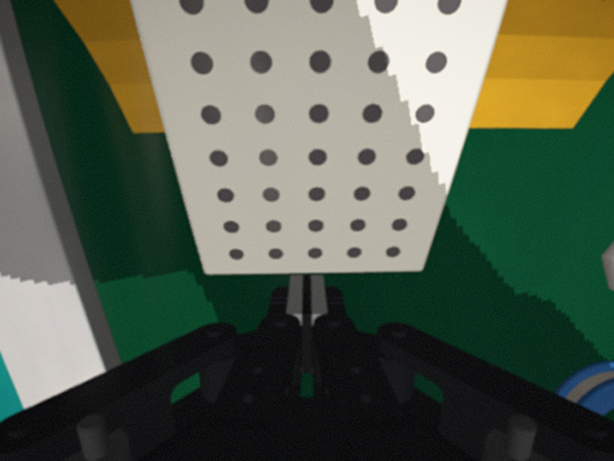

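The plate is climbing squarely. Its near edge is at wrist px y≈272, level and centred on the fingertips at x≈307, and its far part is up on the stop. I keep pushing.

```bash
python3 - <<'E'
from h import *
t=np.radians(5);wait(.1);f0=read_state()['ft_force']
for x,v in [(-35,35),(-19,20)]:
    g=movel(P(x,18.7,2.2,t),max_speed=v,guard=25)
    st=read_state();print(x,g,st['time'],tip(),(st['ft_force']-f0).round(2))
    if g: break
c=camera('scene');save(c,'f_scene.png',(200,150,420,310),3.5)
c=camera('wrist');save(c,'f_wrist.png',k=1.2)
E
```

```text
-35 False 18.025 [-35.1  18.7   2.2] [-0.38  0.32  0.6 ]
-19 False 18.975 [-18.9  18.7   2.2] [1.45 1.18 0.55]
```

View pics/f_scene.png

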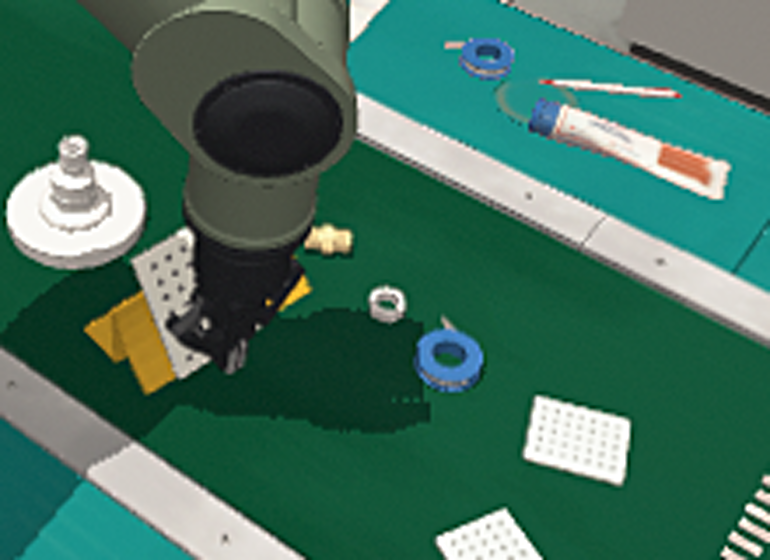

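View pics/f_wrist.png

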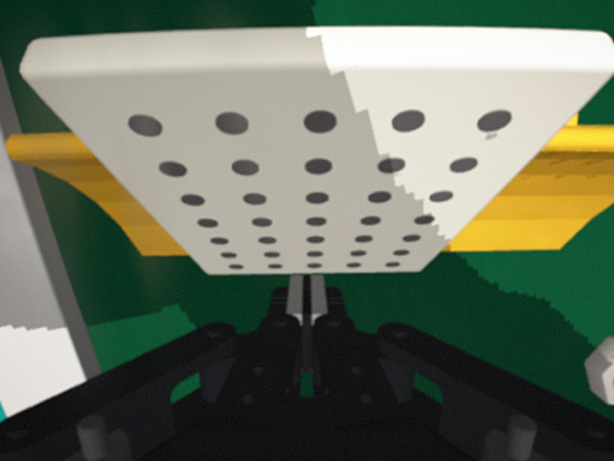

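The plate stands leaning on the stop, with its foot edge at wrist px y≈272 just short of the stop's foot at y≈255. I retract, rise, and look at it standing free while moving over.

```bash
python3 - <<'E'
from h import *
t=np.radians(5)
movel(P(-60,18.7,2.2,t),max_speed=80)
movel(P(-75,18.7,165,0),frame=RT(0),max_speed=200)
c=camera('wrist');save(c,'g_wrist.png',k=1.2)
movel(P(88,18.7,165,0),max_speed=200)
c=camera('scene');save(c,'g_scene.png',(200,150,420,310),3.5)
w=camera('wrist');save(w,'g_wrist2.png',k=1.2)
import pickle;pickle.dump((c,w),open('g.pkl','wb'))
st=read_state();print(st['time'],tip(),st['qpos'].round(2))
E
```

```text
21.8167 [ 86.4  18.6 165.2] [-0.61  0.76  0.88  1.72 -0.69  0.99  0.31]
```

View pics/g_scene.png

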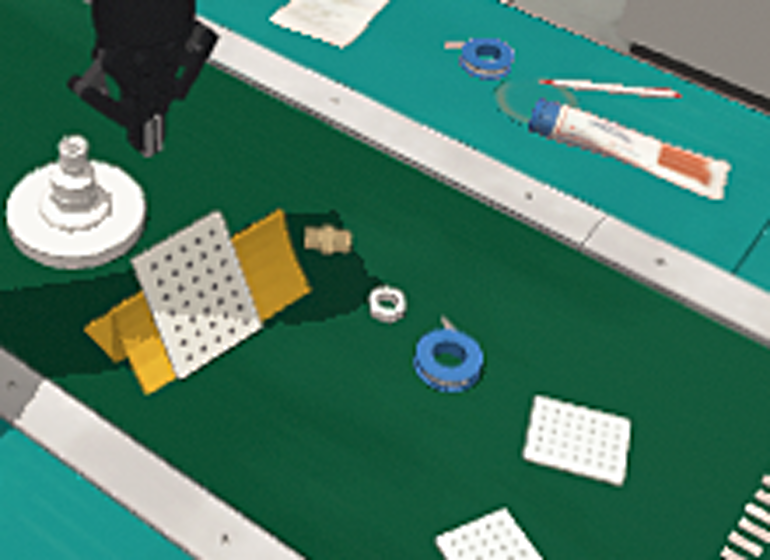

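View pics/g_wrist.png

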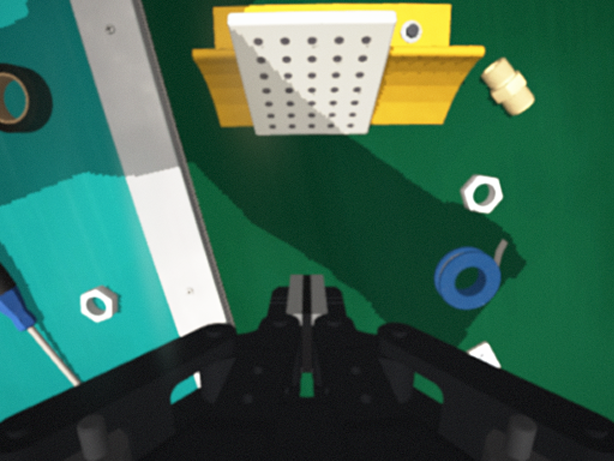

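View pics/g_wrist2.png

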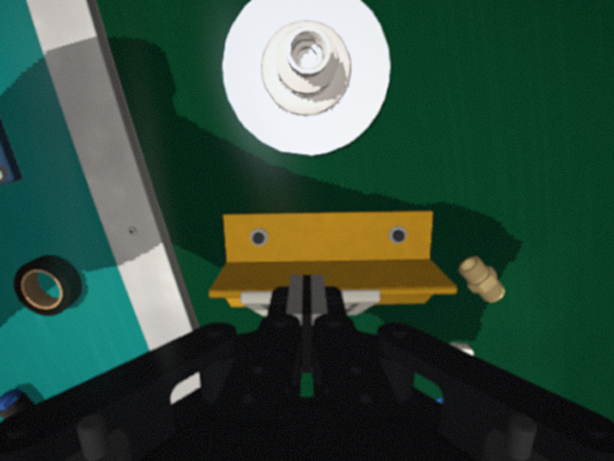

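The plate stands free on the stop: its top edge in the scene crop runs from (133,262) to (218,212), its foot from (180,378) to (262,327), and the bystanders are unmoved. I check its top edge position before lowering behind it.

```bash
python3 - <<'E'
from h import *
import pickle
c,w=pickle.load(open('g.pkl','rb'))
uv=np.array([[133,262],[218,212],[180,378],[262,327]])/3.5+[200,150]
for z in (92,95): print(z,[S(p).round(1).tolist() for p in onplane(c,uv[:2],z)])
print('foot z4',[S(p).round(1).tolist() for p in onplane(c,uv[2:],4)])
D=depthpts(c,(uv[:2].mean(0)+[[0,2],[0,5],[0,8]]).astype(int));print([ (S(p).round(1).tolist(),p[2].round(1)) for p in D])
a=np.array([[240,305],[382,300]])/1.2
for z in (92,): print(z,[S(p).round(1).tolist() for p in onplane(w,a,z)])
E
```

```text
92 [[50.3, 60.0], [52.2, -28.9]]
95 [[48.0, 61.6], [49.9, -26.9]]
foot z4 [[-9.0, 59.4], [-9.2, -28.4]]
[([47.7, 19.7], np.float64(91.8)), ([44.4, 22.3], np.float64(83.9)), ([36.9, 28.2], np.float64(81.7))]
92 [[45.2, 61.7], [48.5, -30.2]]
```

The white top corner is at about (50, 95), so the blue one is at about (56, 93), as expected (58, 95). The plate's mid-line is at y≈16. I lower behind it to tip z=80 and push back.

```bash
python3 - <<'E'
from h import *
g=movel(P(86,16,80,0),frame=RT(0),max_speed=100,guard=12); print(g,tip())
wait(.1);f0=read_state()['ft_force']
if not g:
  for x in (40,):
    g=movel(P(x,16,80,0),max_speed=40,guard=15)
    st=read_state();print(x,g,st['time'],tip(),(st['ft_force']-f0).round(2))
c=camera('scene');save(c,'h_scene.png',(200,150,420,310),3.5)
E
```

```text
False [86.  15.7 80.5]
40 False 24.2167 [40.3 16.  79.9] [ 0.21  0.89 -1.66]
```

View pics/h_scene.png

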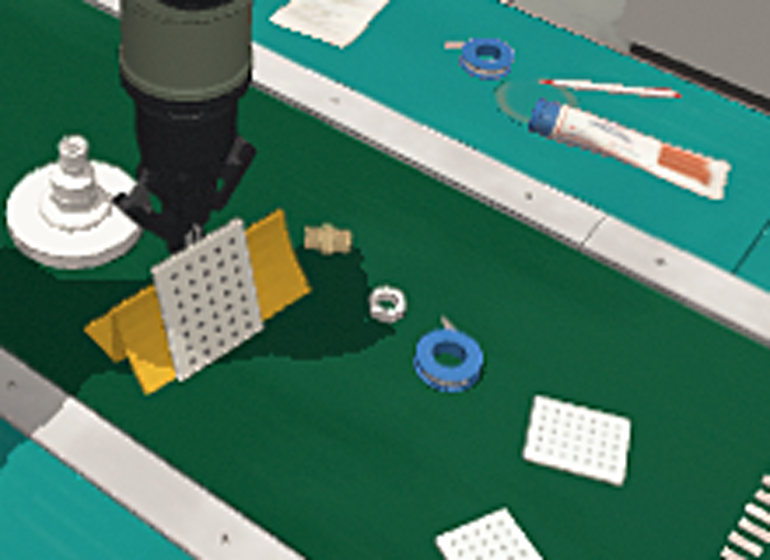

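The plate is pivoting upright about its foot. The foot is still at (180,378) to (262,327) and has not slipped. I continue past vertical.

```bash
python3 - <<'E'
from h import *
g=movel(P(-25,16,80,0),max_speed=35,guard=15)
st=read_state();print(g,st['time'],tip())
c=camera('scene');save(c,'i_scene.png',(200,150,420,310),3.5)
E
```

```text
False 26.275 [-24.8  16.   80. ]
```

View pics/i_scene.png

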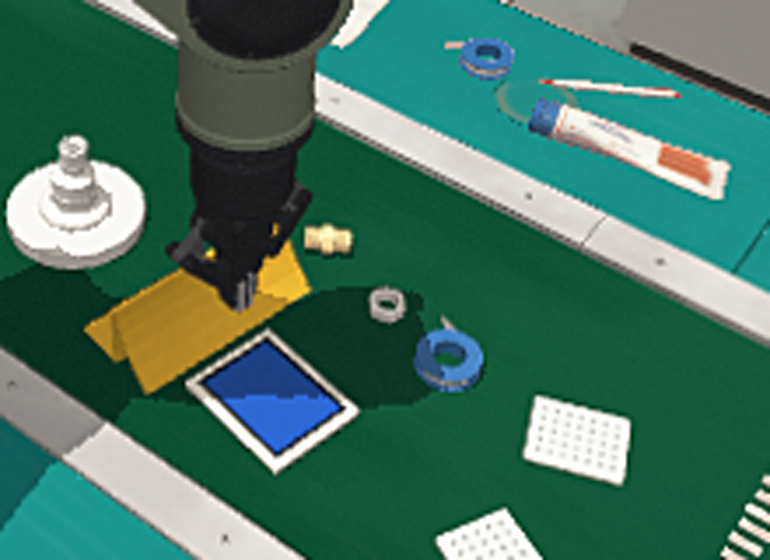

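The plate lies blue side up at crop (272,400). I raise the arm, check flatness and position, check the bystanders against the first picture, then hand in.

```bash
python3 - <<'E'
from h import *
import pickle
movel(P(-25,16,190,0),max_speed=200); movel(P(140,16,200,0),max_speed=250)
c=camera('scene');t=camera('top')
save(c,'j_scene.png',(150,130,420,320),2.8)
h=cv2.cvtColor(c['image'],cv2.COLOR_BGR2HSV)
m=((h[...,0]>100)&(h[...,0]<125)&(h[...,1]>150)&(h[...,2]>80)).astype(np.uint8);m[:255]=0;m[320:]=0;m[:,:245]=0;m[:,310:]=0
v,u=np.nonzero(m);D=depthpts(c,np.c_[u,v]);C=D.mean(0)
U,s_,V=np.linalg.svd(D-C);print('blue centre S',S(C),'z',C[2],'tilt deg',np.degrees(np.arccos(abs(V[2,2]))))
a=pickle.load(open('c0.pkl','rb'))['scene']['image'].astype(int);df=np.abs(a-c['image']).max(2)
for nm,(x,y) in dict(head=(221,208),fitting=(294,218),nut=(310,237),spool=(328,252)).items():
    print(nm,'median diff',np.median(df[y-7:y+8,x-9:x+10]))
print(read_state()['time'])
E
```

```text
blue centre S [-75.94374397  19.08296822] z 11.024553933908505 tilt deg 51.15295072551906
head median diff 7.0
fitting median diff 25.0
nut median diff 5.0
spool median diff 8.0
27.9333
```

View pics/j_scene.png

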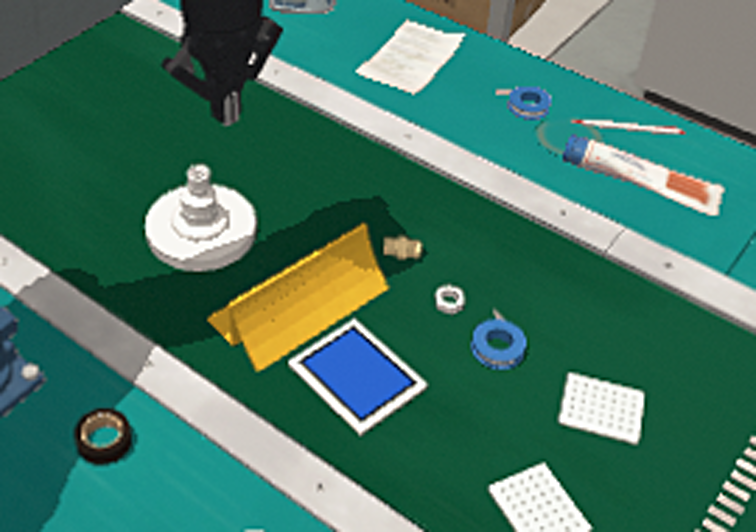

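The tilt figure of 51° disagrees with the picture, and outlying depth readings could explain it. I'll recheck with a robust fit and the outline size before handing in.

```bash
python3 - <<'E'
from h import *
c=camera('scene');h=cv2.cvtColor(c['image'],cv2.COLOR_BGR2HSV)
m=((h[...,0]>100)&(h[...,0]<125)&(h[...,1]>150)&(h[...,2]>80)).astype(np.uint8);m[:255]=0;m[320:]=0;m[:,:245]=0;m[:,310:]=0
v,u=np.nonzero(cv2.erode(m,np.ones((3,3))));D=depthpts(c,np.c_[u,v])
print(np.percentile(D[:,2],[1,10,50,90,99]).round(1))
D=D[abs(D[:,2]-np.median(D[:,2]))<8]
k=np.linalg.lstsq(np.c_[D[:,:2],np.ones(len(D))],D[:,2],rcond=None)[0];print(len(u),len(D),'tilt',np.degrees(np.arctan(np.hypot(*k[:2]))))
w=((h[...,1]<60)&(h[...,2]>120)).astype(np.uint8)|m
cs,_=cv2.findContours(w,cv2.RETR_EXTERNAL,cv2.CHAIN_APPROX_NONE)
for q in cs:
    if cv2.pointPolygonTest(q,(278.,265.),False)>0:
        r=cv2.minAreaRect(onplane(c,q.reshape(-1,2),8)[:,:2].astype(np.float32));print(r,S(r[0]))
E
```

```text
[ 4.1  6.   7.8  9.9 11.6]
428 428 tilt 0.5517844406620629
((583.9421997070312, -169.5953826904297), (112.8282241821289, 93.24816131591797), 78.60121154785156) [-69.35536248  16.06844879]
```

Flat: tilt 0.6°, top face at z≈8, outline 113x93, centre at (-69, 16) in the stop frame.

```bash
python3 -c "
from h import *
print(finish_job(),read_state()['time'])"
```

```text
the job is handed in; nothing more can be done
the job is handed in; nothing more can be done
```

The plate is turned over and lies flat in front of the stop with its blue, sealed side up, and the job is handed in. I pushed the largest plate up the stop until it leaned there freely. Then I reached behind its top edge and pushed it back over, without lifting it.

- **Plate:** it is tilted 0.6° with its top face at about z = 8 mm. Its centre is 69 mm in front of the stop's foot and 16 mm off the middle line.
- **Bystanders:** all four looked unmoved in the pictures; I did not measure their positions. The picture comparison was higher at the fitting, where the arm's shadow fell.
- **Arm:** it was about 200 mm up behind the stop and touching nothing. The clock read 27.9 s shortly before hand-in, against the 54 s limit.

Two checks disagreed on the way:
- **Fingertip height:** the real fingertips end about 22 mm short of the reported TCP, so my first push passed over the plate without touching it. I found the offset from the images and a guarded touch on the belt, and corrected for it.
- **Tilt reading:** a first reading of 51° did not match the picture. A refit with the mask edges trimmed gave the 0.6°, and the plate's outline (113 x 93 mm) agreed.

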